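# Set an eccentric lane guide and prove the gap with a gauge

### The arm

A 6-joint arm with a two-finger parallel gripper is mounted at the origin on a cart in front of the work surface, level with it; the furniture and walls round the work are solid. World frame = base frame: x ahead of the robot, y to its left, z up, the work surface at z = 0. Lengths are in m, angles in degrees, forces in N, time in s.
With the tool pointing down it reaches from about 0.4 to 0.825 m from the base axis. Payload 7 kg.
Tool frame: the origin (TCP) lies at the centre of the arm's flange, where the gripper is bolted on; the fingertips stand 178 mm ahead of it and the grasp point (between the pads) lies 159 mm ahead of it (r.tips_ahead is the z of the fingertips in the tool frame, in m); z points along the fingers, y is the line along which they close (so a half turn about z gives the same grasp; the last joint's range is limited). The gripper opens to 88 mm and grips with 3 to 60 N. Pads are 19 mm wide; open, the fingers measure 130 mm over their backs; the gripper's body (78 mm by 193 mm) begins 47 mm behind the grasp point.
Start: joints at [92.195, 20.546, 0.682, 0, -70.136, -16.507], TCP at [0.167, 0.654, 0.405] pointing down, gripper open.
Joint ranges: [-176.03, 176.03], [-82.01, 121.73], [-58.28, 71.71], [-173.87, 95.51], [-174.79, -0.11], [-173.66, 173.66]. Speed limits (degrees/s): [136.94, 136.94, 172.46, 180, 180, 180].

### API

Orientations are given as [roll, pitch, yaw] about the fixed x, y, z axes, in that order (R = Rz(yaw) Ry(pitch) Rx(roll)).
In Python, from plant import r gives the robot as it stands. The module is installed in compiled form; this text tells all that it offers.
- The arm moves only by the shell command python3 -m pendant 'ROWS' [FORCE]. ROWS is JSON, a list that holds one entry, the list of rows, each a list of 7 numbers: the shift along the tool's x, y, z in m, then the turn, a rotation vector about the tool's x, y, z in degrees, then the gripper command: -1 is shut, 1 is fully open, values between are in proportion. A call has 1 to 5 rows; each row is the pose to reach, as a shift and turn from the pose commanded when the call began, along the tool's axes at that moment; what a row does not reach only later rows make up. A row lasts 1/10 s, in which the tool goes at most 50 mm and 8.59 degrees, less where a joint would pass 70% of its speed; a pose out of reach is approached as far as the arm can. A call with a gripper value outside its range is refused whole. The fingers move at their own pace and stop on an object; FORCE is the grip in N (left out, the last holds). Time passes only in rows, so rows that repeat a pose let the fingers close. It gives the time, the measured TCP pose, the force, the opening and the grip force at its end, in the units of the state.
- r.get_state(): the state, without advancing time (a new reading comes with each control period).
- r.capture(name): name is "scene" or "top" or "wrist"; returns the picture (420x560x3 uint8, red, green, blue); there is no depth.
- r.camera_params(name): a dict with "fx", "fy", "cx", "cy" (pixels), "R" (3x3) and "t" (3): a world point X has camera coordinates R X + t. Camera axes: x right, y down, z forward; pixel columns grow to the right and rows downward; lengths in m; the calibration is good to about 2 mm. A picture is of the moment at which its call begins: read the wrist's pose just before it. camera_params takes no time and is no camera call; for the wrist camera it gives the pose at the moment of the call.
- r.close_job(): hands the job in; it is judged then, once.
The state is a dict: "time_s": time; "joints": joint angles; "qd": joint speeds; "joint_torque": joint torques, N m; "tcp_pos": TCP position; "eef_rot": TCP orientation; "contact_force": force on the tool from outside, world axes, zero at the start; "moment": the same for the moment, N m; "gripper_width": finger opening in m; "gripper_force": force on a finger pad.
Only numpy, scipy, OpenCV 4.12 (cv2) and the standard library are available. Lean on these libraries where they do the work, as an engineer would, in place of code of your own. Each camera call takes 0.05 s, during which the arm holds its last target. There are 200 camera calls.

### The job

The guide lane for sample cassettes is set too narrow. Turn the eccentric by its black finger bar until the red pointer stands at the middle of the green mark, then take the gauge with the blue handle, set it down flat in the open end of the lane and slide it along the fence, past the eccentric, up to the end stop. Leave it lying there against the stop, with the pointer still on the green mark.

Things in the scene. Friction and masses are not known exactly. Their poses are not given: they have to be found in the camera images.
- guide: Grey plate 140 (x) x 250 (y) x 8 mm. Origin: under its centre; y along the lane, z up. Fence: inner face x = 45, top z = 24 mm. Lane: along the fence, floor z = 8 mm, open at +y, end stop at -y (inner face y = -100, top z = 24). Gauge centre in lane: x = 25 mm; y = 75 to 95 before the eccentric, -70 at the stop. Eccentric's pivot: x = -25, y = 0; green mark 48 mm from it, top z = 22.
- cam (a joint): Turn of the brass eccentric (disc, radius 26 mm, centre 12 mm off its upright pivot), rad, growing counterclockwise from above, range 0 to 2.4. Starts at 0 to 0.35: gap too narrow. 1.2: red pointer at the middle of the green mark; 1.0 to 1.4 is on the mark. Gap to the fence = 44 - 12 cos(turn) mm. Stays where left (friction 0.15 N m).
- cam_grip (a point): Point in the black finger bar of the eccentric, on the pivot axis, 46 mm above the worktop. Axes turn with the eccentric, z up: bar along x, 40 mm long, 12 mm thick (y), from 28 to 64 mm above the worktop; red pointer low at its -x end, lobe at +x. All else on the guide ends 28 mm above the worktop or lower.
- gauge_blue: Loose steel slab 60 (x) x 36 (y) x 16 mm, 0.14 kg, with an upright blue handle amid its top, 12 (x) x 30 (y) mm, z = 16 to 56 mm. Origin: centre of the slab's underside, z up. Goes into the lane with its x along the lane, either way round. Starts on the worktop left or right of the guide; a wider gauge with a yellow handle lies on the other side.
Mind the look-alikes: they are no part of the job. What is shaped like the gauge_blue but brown is not meant.

How it is judged (in metres and radians):
On the way, in this order (a step that is already met when the one before it is completed fails the run):
1. the eccentric is turned so that the pointer is on the green mark (value of joint cam between 1 and 1.4 rad), for 0.2 s.
2. the blue gauge lies flat in the open end of the lane, before the eccentric, pointer on the mark (all of step 1 and x of gauge_blue in the frame of guide between 0.012 and 0.036 m and z of gauge_blue in the frame of guide between 0.004 and 0.012 m and angle between gauge_blue's own z axis and vertical below 0.15 rad and angle between the x axis of gauge_blue and the y axis of guide, either way round below 0.17 rad and y of gauge_blue in the frame of guide above 0.045 m), for 0.1 s.
3. the blue gauge is in the gap between the eccentric and the fence, flat on the plate, pointer on the mark (all of step 1 and x of gauge_blue in the frame of guide between 0.012 and 0.036 m and z of gauge_blue in the frame of guide between 0.004 and 0.012 m and angle between gauge_blue's own z axis and vertical below 0.15 rad and angle between the x axis of gauge_blue and the y axis of guide, either way round below 0.17 rad and y of gauge_blue in the frame of guide between -0.025 and 0.035 m), for 0.1 s.
At the end, for the whole second after the job is handed in: The eccentric stands at 1.0 to 1.4 rad (pointer on the green mark); the blue gauge lies flat on the plate, along the fence within about 10 degrees, at the end stop within 15 mm, at rest (all of step 1 and x of gauge_blue in the frame of guide between 0.012 and 0.036 m and z of gauge_blue in the frame of guide between 0.004 and 0.012 m and angle between gauge_blue's own z axis and vertical below 0.15 rad and angle between the x axis of gauge_blue and the y axis of guide, either way round below 0.17 rad and y of gauge_blue in the frame of guide below -0.055 m and linear speed of gauge_blue below 0.02 m/s and velocity of joint cam below 0.05 rad/s); the robot touches nothing.
It also fails if it takes over 54 s, if anything falls off the work surface, if the arm or the gripper's body presses on something with over 40 N, if the wrist force passes 120 N, or if a joint passes its speed limit or range.

## Working session

There is one attempt and no reset: what is moved stays moved. The work goes in short steps, Python scripts to look and compute and a shell command to move; the robot and the scene stay as the last step left them, time stands still between calls to the robot, and variables do not carry over. Pictures are saved under pics/ and viewed, at most 10 in all, crops included, and the job is handed in when it is done.

```bash
mkdir -p pics; python3 - <<'E'
from plant import r
import cv2,json
for n in("scene","top"):
    cv2.imwrite(f"pics/{n}0.png",r.capture(n)[:,:,::-1])
    p=r.camera_params(n);print(n,{k:(v.tolist() if hasattr(v,'tolist') else v) for k,v in p.items()})
s=r.get_state();print(s)
E
```

```text
scene {'fx': 434.5815566483476, 'fy': 434.5815566483476, 'cx': 274.67019335474686, 'cy': 214.63847559029446, 'R': [[-0.6084629816084338, -0.7935148754109906, -0.010341301352089608], [-0.36926472871661375, 0.2946366270733398, -0.881381199091909], [0.7024360185369345, -0.5324691544947234, -0.4722925358013335]], 't': [0.3129037837318016, 0.2167565589320499, 0.657886791701925]}
top {'fx': 420.5306110132097, 'fy': 420.5306110132097, 'cx': 285.57088350928217, 'cy': 221.7451398211056, 'R': [[-0.013245316507846931, -0.9996054097409663, 0.024770676357367457], [-0.9962037173978316, 0.011060522335354296, -0.08634708036992407], [0.0860390320340016, -0.02582033427869618, -0.9959571252340073]], 't': [0.01785314361193884, 0.49910777033852305, 0.970843294584885]}
{'time_s': 0.1, 'joints': array([ 9.21964948e+01,  2.05871792e+01,  6.37860699e-01, -1.77275836e-02,
       -7.01358255e+01, -1.65048919e+01]), 'qd': array([-0.08027761, -0.07441736,  0.308077  , -0.00147092, -0.10351953,
       -0.01128931]), 'joint_torque': array([-1.18311578e-03, -5.84163415e+01,  2.93753314e+01,  7.01555327e+00,
        1.01800580e-02, -5.05971423e-05]), 'tcp_pos': array([0.16680333, 0.65387959, 0.40380909]), 'eef_rot': array([ 1.79913629e+02, -8.21219839e-03, -1.43144270e+01]), 'contact_force': array([-0.61186394,  0.12038872,  0.29039965]), 'moment': array([ 0.01277578, -0.00348616, -0.0376604 ]), 'gripper_force': 0.0, 'gripper_width': 0.08799784695796689}
```

View pics/top0.png

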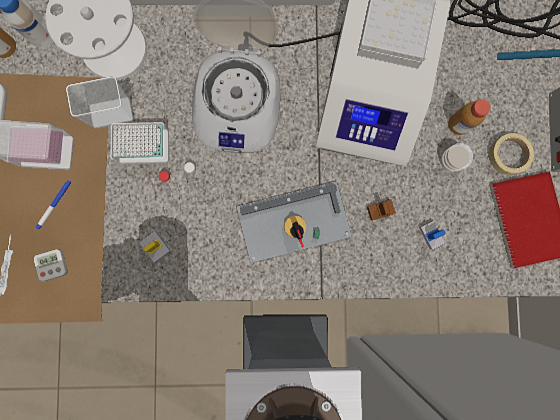

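View pics/scene0.png

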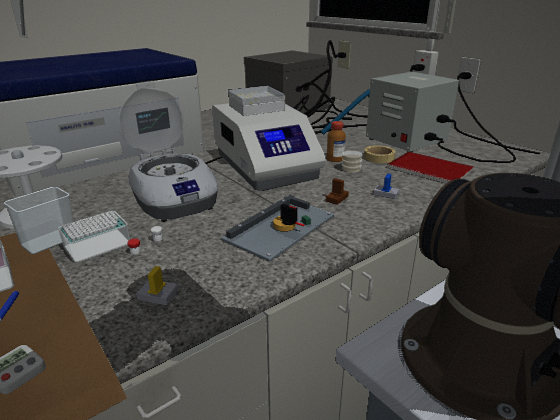

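Top view: the guide is near (293,222). Two objects have the gauge shape on the right: brown at (381,208) and blue-handled on a grey slab at (434,236). The yellow one at (153,245) is the wide gauge. The blue one fits the description, so I'll enlarge it to confirm.

```bash
python3 - <<'E'
import cv2
i=cv2.imread("pics/top0.png")[175:275,230:460]
cv2.imwrite("pics/crop.png",cv2.resize(i,None,fx=3.4,fy=3.4,interpolation=cv2.INTER_CUBIC))
E
```

```text
(no output)
```

View pics/crop.png

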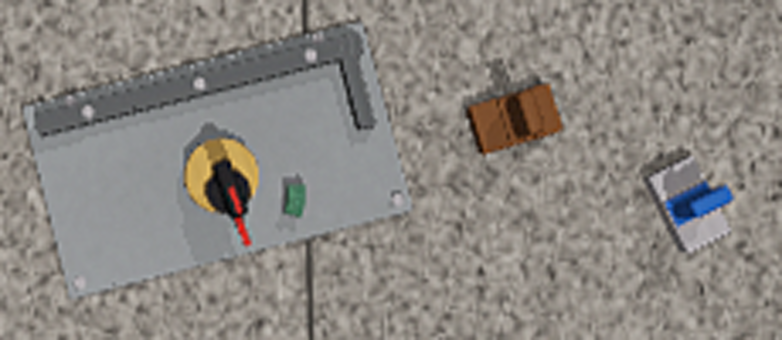

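The crop confirms that the blue handle sits on a grey slab (crop 690,203), while the brown look-alike (515,117) is not meant. The plate corners in the crop are (24,103), (358,20), (410,212) and (70,298). The red pointer runs (232,188)→(247,245), and the green mark is at (294,198).

```bash
cat > h.py <<'E'
import numpy as np,cv2
from plant import r
from scipy.spatial.transform import Rotation as Ro
def back(p,uv,z):
    R=np.array(p["R"]);t=np.array(p["t"]);uv=np.atleast_2d(uv).astype(float)
    d=np.c_[(uv[:,0]-p["cx"])/p["fx"],(uv[:,1]-p["cy"])/p["fy"],np.ones(len(uv))]@R
    c=-R.T@t
    return c+d*((z-c[2])/d[:,2])[:,None]
def proj(p,X):
    q=np.atleast_2d(X)@np.array(p["R"]).T+p["t"]
    return np.c_[q[:,0]/q[:,2]*p["fx"]+p["cx"],q[:,1]/q[:,2]*p["fy"]+p["cy"]]
def fit(local,world): # 2d rigid
    l=np.array(local,float);w=np.array(world)[:,:2]
    a=l-l.mean(0);b=w-w.mean(0)
    th=np.arctan2((a[:,0]*b[:,1]-a[:,1]*b[:,0]).sum(),(a*b).sum())
    c,s=np.cos(th),np.sin(th);M=np.array([[c,-s],[s,c]])
    t=w.mean(0)-M@l.mean(0);return t,th,np.linalg.norm(l@M.T+t-w,axis=1)
def move(goal_g,yaw,zaxis_len=.159):
    "shift (tool axes) and turn needed so grasp point is at goal_g, tool down with tool-y at yaw+90"
    s=r.get_state();T=Ro.from_euler('xyz',s["eef_rot"],degrees=True)
    G=Ro.from_euler('xyz',[180,0,yaw],degrees=True)
    sh=T.inv().apply(np.array(goal_g)+[0,0,zaxis_len]-s["tcp_pos"])
    print("shift",sh.round(4),"turn",(T.inv()*G).as_rotvec(degrees=True).round(2),"now",s["tcp_pos"].round(4),s["eef_rot"].round(2),s["joints"].round(0),s["time_s"])
E
python3 - <<'E'
from h import *
p=r.camera_params("top")
f=lambda c:np.array(c)/3.4+[230,175]
t,th,e=fit([[.07,.125],[.07,-.125],[-.07,-.125],[-.07,.125]],back(p,f([[24,103],[358,20],[410,212],[70,298]]),.008))
print("guide",t,np.degrees(th),e)
c,s=np.cos(th),np.sin(th);g=lambda x,y:t+np.array([c*x-s*y,s*x+c*y])
print("pivot",g(-.025,0),"lane",g(.025,.085),"end",g(.025,-.07))
a=back(p,f([[247,245]]),.03)[0][:2]-g(-.025,0);print("tip",a,"cam deg",np.degrees(np.arctan2(-a[1],-a[0])-th))
print("handle base",back(p,f([[691,203]]),.016), "corners",back(p,f([[648,172],[690,150],[732,235],[690,252]]),.016))
move([*g(-.025,0),.12],np.degrees(th))
E
```

```text
guide [ 0.50124812 -0.0078393 ] 13.435927364221456 [0.00314841 0.00296396 0.00221825 0.00195508]
pivot [ 0.47693236 -0.01364824] lane [0.50581346 0.08064323] end [ 0.54182893 -0.07011448]
tip [-0.03800355 -0.01335075] cam deg 5.920591100432216
handle base [[ 0.46479119 -0.34047497  0.016     ]] corners [[ 0.48695282 -0.31093919  0.016     ]
 [ 0.50214774 -0.3414029   0.016     ]
 [ 0.44199732 -0.36849508  0.016     ]
 [ 0.43048439 -0.3382633   0.016     ]]
shift [0.4655 0.5699 0.1257] turn [ 9.000e-02  1.000e-02 -2.775e+01] now [0.1668 0.6539 0.4038] [ 1.7991e+02 -1.0000e-02 -1.4310e+01] [ 92.  21.   1.  -0. -70. -17.] 0.1
```

```bash
python3 -m pendant '[[[0.031,0.038,0.005,0,0,0,1],[0.062,0.076,0.01,0,0,0,1],[0.093,0.114,0.015,0,0,0,1],[0.124,0.152,0.02,0,0,0,1],[0.155,0.19,0.025,0,0,0,1]]]'
python3 -m pendant '[[[0.031,0.038,0.005,0,0,0,1],[0.062,0.076,0.01,0,0,0,1],[0.093,0.114,0.015,0,0,0,1],[0.124,0.152,0.02,0,0,0,1],[0.155,0.19,0.025,0,0,0,1]]]'
python3 -m pendant '[[[0.031,0.038,0.005,0,0,0,1],[0.062,0.076,0.01,0,0,0,1],[0.093,0.114,0.015,0,0,0,1],[0.124,0.152,0.02,0,0,0,1],[0.155,0.19,0.025,0,0,0,1]]]'
python3 - <<'E'
from h import *
move([.477,-.0136,.15],-161)
E
```

```text
time_s: 0.6
tcp_pos: [0.2705, 0.4295, 0.3792]
eef_rot: [180.0, 0.0, -14.3]
contact_force: [0.6, 0.2, 0.7]
gripper_width: 0.0877
gripper_force: 0.0
time_s: 1.1
tcp_pos: [0.3735, 0.2072, 0.3546]
eef_rot: [-180.0, -0.0, -14.3]
contact_force: [0.7, 0.9, 0.2]
gripper_width: 0.0875
gripper_force: 0.0
time_s: 1.6
tcp_pos: [0.4769, -0.0153, 0.3295]
eef_rot: [-180.0, -0.0, -14.3]
contact_force: [1.5, 0.8, 0.2]
gripper_width: 0.0876
gripper_force: 0.0
shift [-0.0003 -0.0017  0.0205] turn [-3.000e-02  1.000e-02  1.467e+02] now [ 0.4769 -0.0153  0.3295] [-1.7999e+02 -2.0000e-02 -1.4300e+01] [ 22.   6. -30.  -0. -55.  54.] 1.6
```

```bash
for i in 1; do python3 -m pendant '[[[0,0,0,0,0,8.5,1],[0,0,0,0,0,17,1],[0,0,0,0,0,25.5,1],[0,0,0,0,0,34,1],[0,0,0,0,0,42.5,1]]]'; done
python3 -m pendant '[[[0,0,0,0,0,8.5,1],[0,0,0,0,0,17,1],[0,0,0,0,0,25.5,1],[0,0,0,0,0,34,1],[0,0,0,0,0,42.5,1]]]'
python3 -m pendant '[[[0,0,0,0,0,8.5,1],[0,0,0,0,0,17,1],[0,0,0,0,0,25.5,1],[0,0,0,0,0,34,1],[0,0,0,0,0,42.5,1]]]'
python3 -m pendant '[[[0,0,0,0,0,8.5,1],[0,0,0,0,0,17,1],[0,0,0,0,0,19.2,1],[0,0,0,0,0,19.2,1]]]'
python3 - <<'E'
from h import *
move([.477,-.0136,.12],-161)
p=r.camera_params("wrist");im=r.capture("wrist");cv2.imwrite("pics/w1.png",im[:,:,::-1])
t=np.array([.50125,-.00784]);th=np.radians(13.436);c,s=np.cos(th),np.sin(th)
g=lambda x,y,z:[t[0]+c*x-s*y,t[1]+s*x+c*y,z]
print(proj(p,[g(-.025,0,.064),g(.07,.125,.008),g(.07,-.125,.008),g(-.07,-.125,.008),g(-.07,.125,.008)]).round(0))
E
```

```text
time_s: 2.1
tcp_pos: [0.4764, -0.0135, 0.3294]
eef_rot: [180.0, 0.0, -57.2]
contact_force: [0.2, -0.0, 0.5]
gripper_width: 0.0878
gripper_force: 0.0
time_s: 2.6
tcp_pos: [0.4764, -0.0133, 0.3294]
eef_rot: [180.0, -0.0, -99.7]
contact_force: [0.7, 0.0, -0.0]
gripper_width: 0.0877
gripper_force: 0.0
time_s: 3.1
tcp_pos: [0.4763, -0.0133, 0.3294]
eef_rot: [180.0, -0.0, -142.2]
contact_force: [-0.5, -0.9, 0.1]
gripper_width: 0.0878
gripper_force: 0.0
time_s: 3.5
tcp_pos: [0.4764, -0.0133, 0.3294]
eef_rot: [180.0, -0.0, -161.0]
contact_force: [-0.5, 0.3, -0.9]
gripper_width: 0.0877
gripper_force: 0.0
shift [-0.0005 -0.0005  0.0504] turn [ 0.01 -0.03 -0.04] now [ 0.4764 -0.0133  0.3294] [ 1.7999e+02 -3.0000e-02 -1.6104e+02] [ 22.   6. -30.  -0. -55. -93.] 3.5
[[277. 223.]
 [396. 313.]
 [137. 290.]
 [136. 140.]
 [426. 169.]]
```

View pics/w1.png

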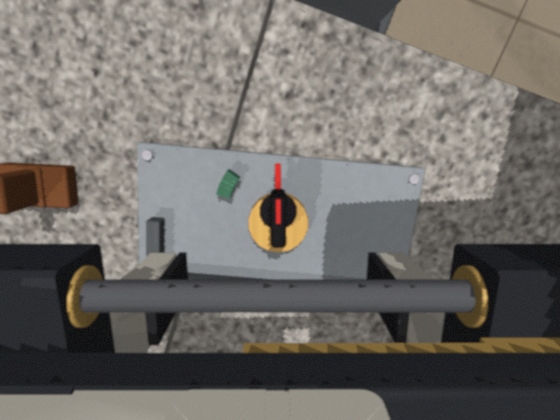

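The bar top runs (278,190)–(278,246), aligned with tool x. The near plate corners are at (137,145) and (423,168), a few px off my prediction, so I'll refine from these.

```bash
python3 - <<'E'
from h import *
p=r.camera_params("wrist")
print("bar",back(p,[[278,218],[278,190],[278,246]],.064))
k=back(p,[[137,145],[423,168]],.008);print(k)
b=back(p,[[278,218]],.064)[0]
t,th,e=fit([[-.07,-.125],[-.07,.125],[-.025,0]],np.array([*k,b]));print(t,np.degrees(th),e)
move([b[0],b[1],.054],-161)
E
```

```text
bar [[ 0.47349955 -0.01440665  0.064     ]
 [ 0.45389458 -0.02120613  0.064     ]
 [ 0.49396042 -0.00731033  0.064     ]]
[[ 0.46605385 -0.14385147  0.008     ]
 [ 0.40425045  0.09447001  0.008     ]]
[ 0.5011693  -0.00743994] 14.555810574996077 [0.00248974 0.00269586 0.00353883]
shift [ 3.100e-03 -1.000e-04  1.165e-01] turn [ 0.   -0.02  0.05] now [ 0.4764 -0.0133  0.3295] [ 1.8000e+02 -2.0000e-02 -1.6095e+02] [ 22.   6. -30.  -0. -55. -93.] 3.55
```

```bash
python3 -m pendant '[[[0.001,0,0.04,0,0,0,1],[0.002,0,0.075,0,0,0,1],[0.002,0,0.1,0,0,0,1],[0.002,0,0.1165,0,0,0,1],[0.002,0,0.1165,0,0,0,1]]]'
python3 -m pendant '[[[0,0,0,0,0,0,-0.7],[0,0,0,0,0,0,-1],[0,0,0,0,0,0,-1],[0,0,0,0,0,0,-1],[0,0,0,0,0,0,-1]]]' 25
python3 -m pendant '[[[0,0,0,0,0,0,-1],[0,0,0,0,0,0,-1],[0,0,0,0,0,0,-1]]]' 25
```

```text
time_s: 4.05
tcp_pos: [0.4737, -0.0142, 0.2111]
eef_rot: [180.0, -0.3, -161.0]
contact_force: [-0.6, -0.2, 0.1]
gripper_width: 0.0877
gripper_force: 0.0
time_s: 4.55
tcp_pos: [0.4748, -0.0139, 0.2137]
eef_rot: [180.0, 0.1, -161.0]
contact_force: [0.1, -0.2, 0.1]
gripper_width: 0.0531
gripper_force: 0.0
time_s: 4.85
tcp_pos: [0.4747, -0.0139, 0.2132]
eef_rot: [-180.0, -0.0, -161.0]
contact_force: [-0.2, 0.4, -0.4]
gripper_width: 0.0289
gripper_force: 0.0
```

```bash
python3 -m pendant '[[[0,0,0,0,0,0,-1],[0,0,0,0,0,0,-1],[0,0,0,0,0,0,-1],[0,0,0,0,0,0,-1]]]' 30
python3 -m pendant '[[[0,0,0,0,0,-4,-1],[0,0,0,0,0,-10,-1],[0,0,0,0,0,-16,-1],[0,0,0,0,0,-22,-1],[0,0,0,0,0,-28,-1]]]'

```

```text
time_s: 5.25
tcp_pos: [0.4745, -0.0134, 0.2131]
eef_rot: [180.0, -0.0, -161.0]
contact_force: [-2.0, 4.6, 2.2]
gripper_width: 0.0117
gripper_force: 30.0
time_s: 5.75
tcp_pos: [0.4749, -0.014, 0.2131]
eef_rot: [-180.0, 0.0, -132.8]
contact_force: [2.8, -2.8, -1.9]
gripper_width: 0.0117
gripper_force: 30.0
```

```bash
python3 -m pendant '[[[0,0,0,0,0,-8,-1],[0,0,0,0,0,-16,-1],[0,0,0,0,0,-24,-1],[0,0,0,0,0,-32,-1],[0,0,0,0,0,-36,-1]]]'
python3 -m pendant '[[[0,0,0,0,0,0,-1],[0,0,0,0,0,0,-1],[0,0,0,0,0,0,-0.4],[0,0,0,0,0,0,-0.4],[0,0,0,0,0,0,-0.4]]]'
python3 -m pendant '[[[0,0,0,0,0,0,0.3],[0,0,0,0,0,0,0.3],[0,0,-0.03,0,0,0,1],[0,0,-0.08,0,0,0,1],[0,0,-0.12,0,0,0,1]]]'
python3 - <<'E'
from h import *
move([.465,-.34,.15],-110)
p=r.camera_params("wrist");im=r.capture("wrist");cv2.imwrite("pics/w2.png",im[:,:,::-1])
E
```

```text
time_s: 6.25
tcp_pos: [0.4758, -0.0144, 0.2132]
eef_rot: [-179.9, -0.0, -96.7]
contact_force: [8.5, -9.4, -9.0]
gripper_width: 0.0119
gripper_force: 30.0
time_s: 6.75
tcp_pos: [0.4745, -0.0139, 0.2131]
eef_rot: [180.0, -0.0, -97.0]
contact_force: [1.6, -0.1, -0.4]
gripper_width: 0.0249
gripper_force: 0.0
time_s: 7.25
tcp_pos: [0.4746, -0.0139, 0.3352]
eef_rot: [-180.0, -0.0, -97.0]
contact_force: [1.1, -0.8, -0.9]
gripper_width: 0.0604
gripper_force: 0.0
shift [ 0.3249 -0.0302  0.0263] turn [-1.000e-02 -1.000e-02  1.301e+01] now [ 0.4746 -0.0139  0.3352] [-1.7999e+02 -2.0000e-02 -9.6990e+01] [ 22.   5. -30.   0. -55. -29.] 7.25
```

View pics/w2.png

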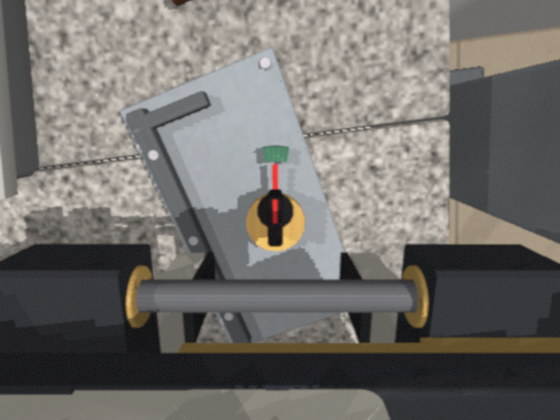

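The pointer is centred on the green mark: its tip is at (275,165) and the mark at (276,154). Next I hover over the blue gauge.

```bash
python3 -m pendant '[[[0.047,-0.004,0,0,0,-6,1],[0.094,-0.008,0,0,0,-12,1],[0.141,-0.012,0,0,0,-18,1],[0.188,-0.016,0,0,0,-24,1],[0.235,-0.02,0.01,0,0,-32,1]]]'
python3 - <<'E'
from h import *
move([.465,-.34,.15],-65)
E
```

```text
time_s: 7.8
tcp_pos: [0.4661, -0.248, 0.325]
eef_rot: [-179.9, -0.1, -65.3]
contact_force: [1.5, -0.3, 0.0]
gripper_width: 0.0876
gripper_force: 0.0
shift [0.0831 0.0395 0.0161] turn [-0.12 -0.1  -0.31] now [ 0.4661 -0.248   0.325 ] [-1.7988e+02 -1.0000e-01 -6.5320e+01] [ -7.  11. -24.   0. -55.  31.] 7.8
```

```bash
python3 -m pendant '[[[0.04,0.02,0.01,0,0,0,1],[0.08,0.039,0.016,0,0,0,1],[0.083,0.0395,0.016,0,0,0,1],[0.083,0.0395,0.016,0,0,0,1]]]'
python3 - <<'E'
from h import *
move([.465,-.34,.041],-65)
p=r.camera_params("wrist");im=r.capture("wrist");cv2.imwrite("pics/w3.png",im[:,:,::-1])
print(proj(p,[[.465,-.34,.056],[.465,-.34,.016]]))
E
```

```text
time_s: 8.2
tcp_pos: [0.464, -0.339, 0.3071]
eef_rot: [179.9, 0.1, -65.8]
contact_force: [0.4, 0.4, 0.4]
gripper_width: 0.0874
gripper_force: 0.0
shift [ 0.0014 -0.0006  0.1071] turn [ 0.06  0.06 -0.75] now [ 0.464  -0.339   0.3071] [ 1.7994e+02  6.0000e-02 -6.5750e+01] [-17.  16. -20.  -0. -54.  41.] 8.2
[[275.92545716 227.23707312]
 [275.99173535 213.11657409]]
```

View pics/w3.png

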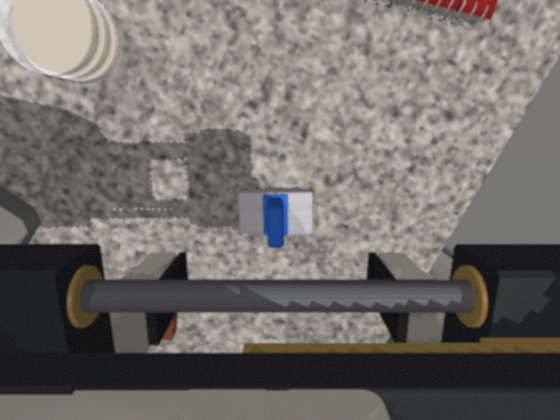

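The slab spans columns 239–312 and rows 192–234, centred at (275.5,213) as predicted and square to the fingers. I'll descend and grip.

```bash
python3 -m pendant '[[[0.0015,-0.0005,0.04,0,0,0,1],[0.0015,-0.0005,0.075,0,0,0,0.5],[0.0015,-0.0005,0.095,0,0,0,0],[0.0015,-0.0005,0.104,0,0,0,-0.5],[0.0015,-0.0005,0.104,0,0,0,-1]]]' 30
python3 -m pendant '[[[0,0,0,0,0,0,-1],[0,0,0,0,0,0,-1],[0,0,0,0,0,0,-1],[0,0,0,0,0,0,-1],[0,0,0,0,0,0,-1]]]' 30
python3 -m pendant '[[[0,0,0,0,0,0,-1],[0,0,0,0,0,0,-1],[0,0,0,0,0,0,-1],[0,0,0,0,0,0,-1]]]' 30
python3 - <<'E'
from h import *
s=r.get_state();print(s["tcp_pos"],s["eef_rot"])
E
```

```text
time_s: 8.75
tcp_pos: [0.4657, -0.338, 0.2034]
eef_rot: [179.9, 0.1, -65.5]
contact_force: [-0.5, 0.4, 0.7]
gripper_width: 0.061
gripper_force: 0.0
time_s: 9.25
tcp_pos: [0.4655, -0.3391, 0.2044]
eef_rot: [-180.0, -0.0, -65.6]
contact_force: [-0.2, -0.0, 0.0]
gripper_width: 0.0211
gripper_force: 0.0
time_s: 9.65
tcp_pos: [0.4655, -0.3392, 0.2041]
eef_rot: [180.0, -0.0, -65.6]
contact_force: [-0.9, -0.9, 3.0]
gripper_width: 0.0116
gripper_force: 30.0
[ 0.46548077 -0.33918443  0.2040935 ] [ 1.79998032e+02 -6.28020278e-03 -6.56048001e+01]
```

```bash
python3 -m pendant '[[[0,0,-0.02,0,0,0,-1],[0,0,-0.06,0,0,0,-1],[0,0,-0.1,0,0,0,-1],[0,0,-0.12,0,0,0,-1]]]'
python3 - <<'E'
from h import *
move([.5055,.081,.165],14.2)
E
```

```text
time_s: 10.05
tcp_pos: [0.4661, -0.3393, 0.3271]
eef_rot: [-179.9, -0.2, -65.6]
contact_force: [0.6, -0.3, -1.9]
gripper_width: 0.012
gripper_force: 30.0
shift [-0.3664 -0.2097  0.0026] turn [ -0.    -0.23 -79.78] now [ 0.4661 -0.3393  0.3271] [-1.7986e+02 -1.6000e-01 -6.5580e+01] [-17.  15. -18.   0. -57.  41.] 10.05
```

```bash
python3 -m pendant '[[[-0.037,-0.021,0,0,0,-8,-1],[-0.074,-0.042,0,0,0,-16,-1],[-0.111,-0.063,0,0,0,-24,-1],[-0.148,-0.084,0,0,0,-32,-1],[-0.183,-0.105,0,0,0,-40,-1]]]'
python3 - <<'E'
from h import *
move([.5055,.081,.165],14.2)
E
```

```text
time_s: 10.55
tcp_pos: [0.4851, -0.1274, 0.3237]
eef_rot: [-180.0, 0.0, -25.3]
contact_force: [1.2, -0.4, -1.2]
gripper_width: 0.0123
gripper_force: 30.0
shift [-0.0706 -0.1971 -0.0003] turn [-2.000e-02  2.000e-02 -3.949e+01] now [ 0.4851 -0.1274  0.3237] [-1.7999e+02  2.0000e-02 -2.5290e+01] [  8.   8. -27.  -0. -54.  57.] 10.55
```

```bash
python3 -m pendant '[[[-0.014,-0.04,0,0,0,-8,-1],[-0.028,-0.08,0,0,0,-16,-1],[-0.042,-0.12,0,0,0,-24,-1],[-0.056,-0.16,0,0,0,-32,-1],[-0.0706,-0.197,0,0,0,-39.5,-1]]]'
python3 -m pendant '[[[0,0,0,0,0,0,-1],[0,0,0,0,0,0,-1]]]'
python3 - <<'E'
from h import *
p=r.camera_params("wrist");np.savez("w4.npz",R=p["R"],t=p["t"],fx=p["fx"],fy=p["fy"],cx=p["cx"],cy=p["cy"])
im=r.capture("wrist");cv2.imwrite("pics/w4.png",im[:,:,::-1])
move([.5055,.081,.165],14.2)
c,s=np.cos(np.radians(14.2)),np.sin(np.radians(14.2))
t=np.array([.4746,-.0139])-[c*-.025,s*-.025];print("guide",t)
g=lambda x,y,z:[t[0]+c*x-s*y,t[1]+s*x+c*y,z]
print(proj(p,[g(.07,.125,.008),g(.07,-.125,.008),g(.045,.1,.024),g(.045,-.1,.024),g(-.07,.125,.008)]).round(1),g(.025,.085,.053))
E
```

```text
time_s: 11.05
tcp_pos: [0.5068, 0.081, 0.3237]
eef_rot: [-180.0, 0.0, 14.2]
contact_force: [1.3, -0.3, -1.9]
gripper_width: 0.0117
gripper_force: 30.0
time_s: 11.25
tcp_pos: [0.5067, 0.08, 0.3234]
eef_rot: [180.0, 0.1, 14.0]
contact_force: [-0.1, -0.7, -2.4]
gripper_width: 0.0122
gripper_force: 30.0
shift [-0.0007 -0.002  -0.0006] turn [ 0.    0.07 -0.32] now [0.5066 0.0792 0.3234] [1.800e+02 7.000e-02 1.388e+01] [ 31.   9. -26.  -0. -55.  73.] 11.3
guide [ 0.49883613 -0.00776732]
[[225.8 159.9]
 [522.6 158.8]
 [254.9 192.6]
 [499.9 191.7]
 [231.9 309.2]] [np.float64(0.5022211396950588), np.float64(0.08076822403502694), 0.053]
```

View pics/w4.png

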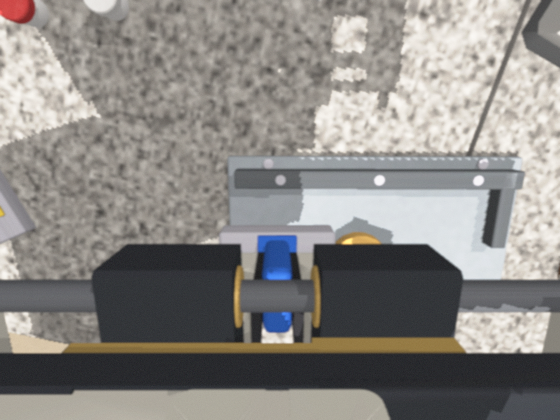

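The far plate corners are at (228,157) and (520,155), with the fence inner top edge near row 189. The held slab's far edge is at row 227, columns 221–333. I'll use the held slab to cancel camera bias.

```bash
python3 - <<'E'
from h import *
p=dict(np.load("w4.npz"))
s=r.get_state();T=s["tcp_pos"][:2];psi=np.radians(s["eef_rot"][2])
M=np.array([[np.cos(psi),np.sin(psi)],[np.sin(psi),-np.cos(psi)]]) # cols tool x, tool y
rel=lambda uv,z:(back(p,uv,z)[:,:2]-T)@M
print("slab far edge (tool x,y)",rel([[221,227],[333,227]],.135))
print("plate",rel([[228,157],[520,155]],.008),"fence edge",rel([[240,189],[495,188]],.024))
E
```

```text
slab far edge (tool x,y) [[ 0.01957736 -0.0280936 ]
 [ 0.01967638  0.02848057]]
plate [[ 0.04326559 -0.04089563]
 [ 0.04539677  0.2043923 ]] fence edge [[ 0.01893565 -0.02980002]
 [ 0.02014255  0.17779243]]
```

```bash
python3 -m pendant '[[[-0.005,0,0.03,0,0,-0.4,-1],[-0.005,0,0.065,0,0,-0.4,-1],[-0.005,0,0.09,0,0,-0.4,-1],[-0.005,0,0.105,0,0,-0.4,-1],[-0.005,0,0.105,0,0,-0.4,-1]]]'
python3 -m pendant '[[[0,0,0.002,0,0,0,-1],[0,0,0.004,0,0,0,-1],[0,0,0.006,0,0,0,-1],[0,0,0.006,0,0,0,-1]]]'
python3 - <<'E'
from h import *
s=r.get_state();print(s["tcp_pos"],s["eef_rot"],s["contact_force"])
E
```

```text
time_s: 11.8
tcp_pos: [0.5011, 0.0762, 0.2168]
eef_rot: [179.9, 0.3, 14.1]
contact_force: [-1.0, -0.7, -0.6]
gripper_width: 0.0116
gripper_force: 30.0
time_s: 12.2
tcp_pos: [0.5022, 0.0779, 0.2134]
eef_rot: [-180.0, -0.0, 14.3]
contact_force: [0.0, -0.4, -1.1]
gripper_width: 0.0118
gripper_force: 30.0
[0.50221907 0.07786443 0.21335509] [-1.79984535e+02 -4.96651309e-02  1.42869077e+01] [ 0.01835958 -0.35862613 -1.12438067]
```

```bash
python3 -m pendant '[[[0,0,0.001,0,0,0,-1],[0,0,0.0015,0,0,0,-1],[0,0,0.0015,0,0,0,-1]]]'
python3 -m pendant '[[[0.001,0,0,0,0,0,-1],[0.002,0,0,0,0,0,-1],[0.003,0,0,0,0,0,-1],[0.003,0,0,0,0,0,-1],[0.003,0,0,0,0,0,-1]]]'
python3 -m pendant '[[[0.001,0,0,0,0,0,-1],[0.002,0,0,0,0,0,-1],[0.002,0,0,0,0,0,-1],[0.002,0,0,0,0,0,-1]]]'
```

```text
time_s: 12.5
tcp_pos: [0.5023, 0.0781, 0.2121]
eef_rot: [180.0, -0.0, 14.3]
contact_force: [-2.4, 0.6, 4.5]
gripper_width: 0.0125
gripper_force: 30.0
time_s: 13.0
tcp_pos: [0.504, 0.0782, 0.2121]
eef_rot: [180.0, 0.1, 14.3]
contact_force: [-8.5, 0.6, 13.6]
gripper_width: 0.0116
gripper_force: 30.0
time_s: 13.4
tcp_pos: [0.5057, 0.0785, 0.2121]
eef_rot: [180.0, 0.2, 14.3]
contact_force: [-9.4, -1.6, 14.4]
gripper_width: 0.0121
gripper_force: 30.0
```

```bash
python3 -m pendant '[[[0,0,-0.0005,0,0,0,-1],[0,0,-0.0007,0,0,0,-1],[0,0,-0.0007,0,0,0,-1]]]'
python3 -m pendant '[[[0.001,0,0,0,0,0,-1],[0.002,0,0,0,0,0,-1],[0.002,0,0,0,0,0,-1],[0.002,0,0,0,0,0,-1]]]'
python3 -m pendant '[[[0.001,0,0,0,0,0,-1],[0.002,0,0,0,0,0,-1],[0.002,0,0,0,0,0,-1],[0.002,0,0,0,0,0,-1]]]'
```

```text
time_s: 13.7
tcp_pos: [0.5071, 0.0792, 0.2121]
eef_rot: [-180.0, -0.0, 14.3]
contact_force: [0.2, 0.0, -2.0]
gripper_width: 0.0121
gripper_force: 30.0
time_s: 14.1
tcp_pos: [0.5087, 0.0795, 0.2121]
eef_rot: [180.0, 0.0, 14.3]
contact_force: [-2.3, -1.5, 4.0]
gripper_width: 0.0119
gripper_force: 30.0
time_s: 14.5
tcp_pos: [0.5094, 0.0797, 0.2121]
eef_rot: [180.0, 0.2, 14.3]
contact_force: [-10.8, -0.1, 11.0]
gripper_width: 0.0117
gripper_force: 30.0
```

```bash
python3 -m pendant '[[[0,0,-0.0004,0,0,0,-1],[0.001,0,-0.0004,0,0,0,-1],[0.0015,0,-0.0004,0,0,0,-1],[0.0015,0,-0.0004,0,0,0,-1]]]'
```

```text
time_s: 14.9
tcp_pos: [0.51, 0.0798, 0.2122]
eef_rot: [180.0, 0.3, 14.2]
contact_force: [-13.8, 2.4, 12.8]
gripper_width: 0.0119
gripper_force: 30.0
```

```bash
python3 -m pendant '[[[-0.001,0,0,0,0,0,-1],[-0.002,0,0,0,0,0,-1],[-0.002,0,0,0,0,0,-1]]]'
python3 - <<'E'
from h import *
im=r.capture("wrist")
s=r.get_state();print(s["tcp_pos"],s["eef_rot"],s["contact_force"])
a=cv2.resize(im[:260,150:560,::-1],None,fx=1.9,fy=1.9,interpolation=cv2.INTER_CUBIC)
cv2.imwrite("pics/w5.png",a)
p=r.camera_params("wrist");np.savez("w5.npz",R=p["R"],t=p["t"],fx=p["fx"],fy=p["fy"],cx=p["cx"],cy=p["cy"])
E
```

```text
time_s: 15.2
tcp_pos: [0.5093, 0.0796, 0.2121]
eef_rot: [180.0, 0.1, 14.3]
contact_force: [-7.2, 0.4, 4.6]
gripper_width: 0.0118
gripper_force: 30.0
[0.50929651 0.079658   0.21211666] [1.79993404e+02 1.52238141e-01 1.42627494e+01] [-6.53653692  1.05021777  4.55387157]
```

View pics/w5.png

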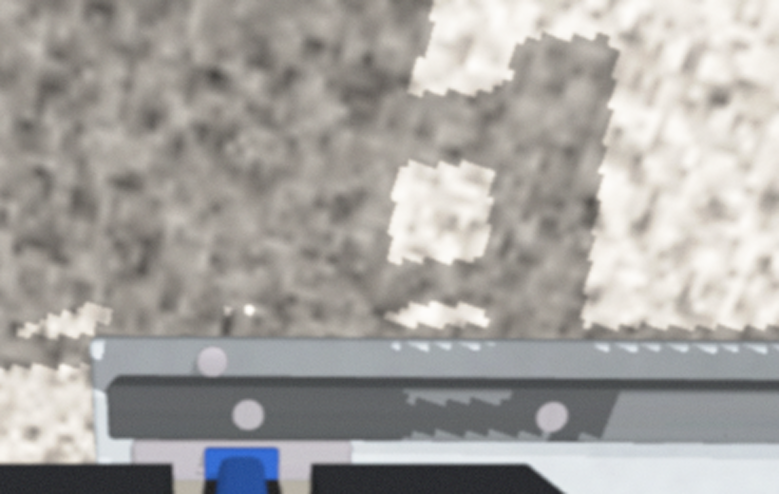

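The slab's far edge (row 441) touches the fence's inner edge (row 440) and is parallel to it, so the gauge is against the fence. I'll back off about 1.5 mm and slide.

```bash
python3 -m pendant '[[[-0.001,0,0,0,0,0,-1],[-0.002,0,0,0,0,0,-1],[-0.003,0,0,0,0,0,-1],[-0.003,0,0,0,0,0,-1]]]'
python3 - <<'E'
from h import *
s=r.get_state();print(s["tcp_pos"],s["eef_rot"],s["contact_force"])
E
```

```text
time_s: 15.65
tcp_pos: [0.5078, 0.0794, 0.2126]
eef_rot: [-180.0, -0.1, 14.3]
contact_force: [0.2, -0.9, -1.2]
gripper_width: 0.0117
gripper_force: 30.0
[0.50777472 0.07942019 0.21262655] [-1.79993429e+02 -5.37912492e-02  1.43134483e+01] [ 0.21676257 -0.91395422 -1.17001756]
```

```bash
python3 -m pendant '[[[0,0.01,0,0,0,0,-1],[0,0.02,0,0,0,0,-1],[0,0.03,0,0,0,0,-1],[0,0.04,0,0,0,0,-1],[0,0.05,0,0,0,0,-1]]]'
python3 -m pendant '[[[0,0.006,0,0,0,0,-1],[0,0.012,0,0,0,0,-1],[0,0.018,0,0,0,0,-1],[0,0.024,0,0,0,0,-1],[0,0.03,0,0,0,0,-1]]]'

```

```text
time_s: 16.15
tcp_pos: [0.52, 0.0297, 0.2125]
eef_rot: [180.0, 0.0, 14.3]
contact_force: [0.1, 0.5, -1.2]
gripper_width: 0.0119
gripper_force: 30.0
time_s: 16.65
tcp_pos: [0.5273, 0.0014, 0.2125]
eef_rot: [-180.0, -0.0, 14.3]
contact_force: [0.2, 0.3, -2.3]
gripper_width: 0.0118
gripper_force: 30.0
```

```bash
python3 -m pendant '[[[0,0.008,0,0,0,0,-1],[0,0.016,0,0,0,0,-1],[0,0.026,0,0,0,0,-1],[0,0.036,0,0,0,0,-1],[0,0.046,0,0,0,0,-1]]]'
python3 -m pendant '[[[0,0.006,0,0,0,0,-1],[0,0.012,0,0,0,0,-1],[0,0.015,0,0,0,0,-1],[0,0.017,0,0,0,0,-1],[0,0.018,0,0,0,0,-1]]]'

```

```text
time_s: 17.15
tcp_pos: [0.5388, -0.0437, 0.2125]
eef_rot: [180.0, 0.0, 14.3]
contact_force: [-0.7, 0.4, -2.6]
gripper_width: 0.012
gripper_force: 30.0
time_s: 17.65
tcp_pos: [0.543, -0.0603, 0.2125]
eef_rot: [-180.0, 0.0, 14.3]
contact_force: [0.2, 0.3, -1.1]
gripper_width: 0.0121
gripper_force: 30.0
```

```bash
python3 -m pendant '[[[0,0.002,0,0,0,0,-1],[0,0.004,0,0,0,0,-1],[0,0.006,0,0,0,0,-1],[0,0.006,0,0,0,0,-1]]]'
python3 -m pendant '[[[0,0.001,0,0,0,0,-1],[0,0.002,0,0,0,0,-1],[0,0.003,0,0,0,0,-1],[0,0.003,0,0,0,0,-1]]]'

```

```text
time_s: 18.05
tcp_pos: [0.5446, -0.0662, 0.2125]
eef_rot: [180.0, 0.0, 14.3]
contact_force: [-0.4, -0.5, -1.2]
gripper_width: 0.0115
gripper_force: 30.0
time_s: 18.45
tcp_pos: [0.545, -0.0681, 0.2126]
eef_rot: [-179.9, -0.0, 14.3]
contact_force: [-3.4, 8.8, 1.7]
gripper_width: 0.0118
gripper_force: 30.0
```

The stop is reached. I'll unload, set the gauge down, release and rise.

```bash
python3 -m pendant '[[[0,-0.001,0.0003,0,0,0,-1],[0,-0.0015,0.0005,0,0,0,-1],[0,-0.0015,0.0005,0,0,0,-0.7],[0,-0.0015,0.0005,0,0,0,-0.5],[0,-0.0015,0.0005,0,0,0,-0.5]]]'
python3 -m pendant '[[[0,0,0,0,0,0,-0.4],[0,0,0,0,0,0,-0.4],[0,0,0,0,0,0,-0.4],[0,0,-0.02,0,0,0,-0.4],[0,0,-0.06,0,0,0,-0.4]]]'
python3 -m pendant '[[[-0.02,0,-0.04,0,0,0,0],[-0.06,0,-0.06,0,0,0,0],[-0.08,0,-0.08,0,0,0,0],[-0.08,0,-0.08,0,0,0,0],[-0.08,0,-0.08,0,0,0,0]]]'
python3 - <<'E'
from h import *
im=r.capture("wrist");cv2.imwrite("pics/w6.png",im[:,:,::-1])
s=r.get_state();print(s["tcp_pos"],s["time_s"])
E
```

```text
time_s: 18.95
tcp_pos: [0.545, -0.0677, 0.2121]
eef_rot: [180.0, -0.0, 14.3]
contact_force: [-0.1, -0.3, 0.1]
gripper_width: 0.0204
gripper_force: 0.0
time_s: 19.45
tcp_pos: [0.5437, -0.0677, 0.2699]
eef_rot: [-180.0, 0.4, 14.3]
contact_force: [0.2, 0.1, -0.5]
gripper_width: 0.0263
gripper_force: 0.0
time_s: 19.95
tcp_pos: [0.4672, -0.0874, 0.3528]
eef_rot: [180.0, -0.1, 14.3]
contact_force: [1.2, 0.6, -0.8]
gripper_width: 0.0436
gripper_force: 0.0
[ 0.46753178 -0.08724371  0.3519827 ] 20.0
```

View pics/w6.png

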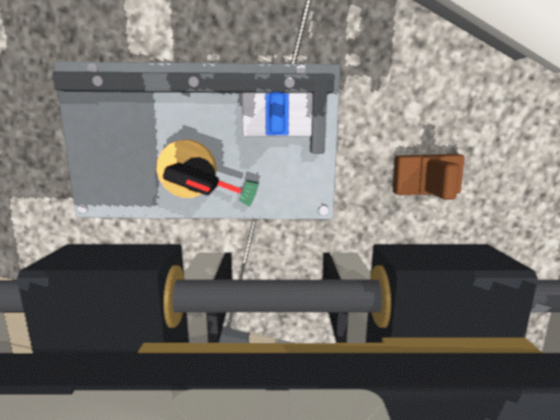

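The gauge (278,113) lies flat against the stop (313) and along the fence. The pointer tip (240,190) is on the middle of the green mark (248,191), and the robot touches nothing.

```bash
python3 -c "from plant import r;print(r.close_job())"
```

```text
the job is handed in; nothing more can be done
None
```

I handed the job in at about 20 s of robot time; the last picture shows the pointer on the green mark and the blue gauge lying flat along the fence against the end stop, with the gripper clear, but no verdict was returned.

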